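Put the seaming chucks back into their own nests

TASK

After washing, the can seamer's four steel seaming chucks were put back into each other's nests in the change-parts tray: two lie loose in bores too big for them, two stand proud on bores too small. Rearrange them until every chuck sits fully down in the nest bored for it - the smallest chuck in the smallest nest block, which has the smallest bore, and so on up to the largest - parking a chuck on the empty black rubber pad whenever its nest is still taken. Their lips are hardened and chip easily, so lower each one, do not drop it or tip it over.

Things in the scene. Friction and masses are not known exactly. Their poses are not given: they have to be found in the camera images.
- chuck_36_shank (a point): Seaming chuck, the smallest of four: turned bare steel, upright; a round flange 36 mm in diameter and 14 mm thick at the bottom, above it a round shank 26 mm in diameter and 42 mm long (alike on all four), 56 mm high in all, about 0.25 kg. This point: on its axis, half-way up the shank, 37 mm above the flat underside and 19 mm below the top. z: its axis, up; yaw does not matter.
- chuck_47_shank (a point): Seaming chuck, the second smallest of four: turned bare steel, upright; a round flange 47 mm in diameter and 14 mm thick at the bottom, above it a round shank 26 mm in diameter and 42 mm long (alike on all four), 56 mm high in all, about 0.31 kg. This point: on its axis, half-way up the shank, 37 mm above the flat underside and 19 mm below the top. z: its axis, up; yaw does not matter.
- chuck_64_shank (a point): Seaming chuck, the second largest of four: turned bare steel, upright; a round flange 64 mm in diameter and 14 mm thick at the bottom, above it a round shank 26 mm in diameter and 42 mm long (alike on all four), 56 mm high in all, about 0.46 kg. This point: on its axis, half-way up the shank, 37 mm above the flat underside and 19 mm below the top. z: its axis, up; yaw does not matter.
- chuck_76_shank (a point): Seaming chuck, the largest of four: turned bare steel, upright; a round flange 76 mm in diameter and 14 mm thick at the bottom, above it a round shank 26 mm in diameter and 42 mm long (alike on all four), 56 mm high in all, about 0.62 kg. This point: on its axis, half-way up the shank, 37 mm above the flat underside and 19 mm below the top. z: its axis, up; yaw does not matter.
- nest_36: Nest for the 36 mm chuck: fixed blue plastic block, 78 x 78 mm and 18 mm high (block size grows with bore), with one round blind bore in its middle, 44 mm in diameter (4 mm play round the chuck, 2.5 mm chamfer at the mouth), 12 mm deep. Origin: centre of the underside, on the bore's axis; z up, bore floor at z = 6 mm. The chuck is home when its underside rests on that floor, its shank point then 43 mm above this origin.
- nest_47: Nest for the 47 mm chuck: fixed blue plastic block, 88 x 88 mm and 18 mm high (block size grows with bore), with one round blind bore in its middle, 55 mm in diameter (4 mm play round the chuck, 2.5 mm chamfer at the mouth), 12 mm deep. Origin: centre of the underside, on the bore's axis; z up, bore floor at z = 6 mm. The chuck is home when its underside rests on that floor, its shank point then 43 mm above this origin.
- nest_64: Nest for the 64 mm chuck: fixed blue plastic block, 98 x 98 mm and 18 mm high (block size grows with bore), with one round blind bore in its middle, 72 mm in diameter (4 mm play round the chuck, 2.5 mm chamfer at the mouth), 12 mm deep. Origin: centre of the underside, on the bore's axis; z up, bore floor at z = 6 mm. The chuck is home when its underside rests on that floor, its shank point then 43 mm above this origin.
- nest_76: Nest for the 76 mm chuck: fixed blue plastic block, 108 x 108 mm and 18 mm high (block size grows with bore), with one round blind bore in its middle, 84 mm in diameter (4 mm play round the chuck, 2.5 mm chamfer at the mouth), 12 mm deep. Origin: centre of the underside, on the bore's axis; z up, bore floor at z = 6 mm. The chuck is home when its underside rests on that floor, its shank point then 43 mm above this origin.
- pad: Free parking spot in the same tray: a fixed, flat black rubber pad 106 x 106 mm, 6 mm thick, nothing on it at the start. Origin at the centre of its underside; its top is at z = 6 mm.
There are look-alikes about, which are no part of the job. Leave any orange look-alike of the part that bears chuck_64_shank alone. Leave any yellow look-alike of the part that bears chuck_47_shank alone.

How it is judged:
At the end, for the whole second after the job is handed in: Each of the four chucks stands released, upright (within 0.1 rad) and at rest on the bore floor of the nest of its own size: its axis within 8 mm of the bore's axis and its underside within 2.5 mm of the bore floor (horizontal distance between chuck_36_shank and nest_36 below 0.008 m and z of chuck_36_shank in the frame of nest_36 below 0.0455 m and angle between each of chuck_36_shank, chuck_47_shank, chuck_64_shank, chuck_76_shank's own z axis and vertical below 0.1 rad and linear speed of each of chuck_36, chuck_47, chuck_64, chuck_76 below 0.02 m/s and horizontal distance between chuck_47_shank and nest_47 below 0.008 m and z of chuck_47_shank in the frame of nest_47 below 0.0455 m and horizontal distance between chuck_64_shank and nest_64 below 0.008 m and z of chuck_64_shank in the frame of nest_64 below 0.0455 m and horizontal distance between chuck_76_shank and nest_76 below 0.008 m and z of chuck_76_shank in the frame of nest_76 below 0.0455 m); the robot touches nothing.
It fails at once if a chuck is tipped over (more than 0.6 rad from upright) (angle between any of chuck_36_shank, chuck_47_shank, chuck_64_shank, chuck_76_shank's own z axis and vertical above 0.6 rad).
It fails at once if a chuck is dropped or thrown: it moves faster than 0.7 m/s, a free fall of 25 mm, with no finger on it ((linear speed of chuck_36 above 0.7 m/s and contact force between the fingers and chuck_36 below 0.05 N) or (linear speed of chuck_47 above 0.7 m/s and contact force between the fingers and chuck_47 below 0.05 N) or (linear speed of chuck_64 above 0.7 m/s and contact force between the fingers and chuck_64 below 0.05 N) or (linear speed of chuck_76 above 0.7 m/s and contact force between the fingers and chuck_76 below 0.05 N)).
It also fails if it takes over 102 s, if anything falls off the work surface, if the arm or the gripper's body presses on something with over 40 N, if the wrist force passes 120 N, or if a joint passes its speed limit or range.

ROBOT

A 6-joint arm with a two-finger parallel gripper is mounted at the origin on the work surface; the furniture and walls round the work are solid. World frame = base frame: x ahead of the robot, y to its left, z up, the work surface at z = 0. Lengths are in m, angles in rad, forces in N, time in s.
With the tool pointing down it reaches from about 0.35 to 0.775 m from the base axis. Payload 5.5 kg.
Tool frame: the origin (TCP) lies midway between the tips of the shut fingers; the grasp point (between the pads) lies 19 mm behind it; z points along the fingers, x is the direction in which the jaws open and shut, and the axes are right-handed (so a half turn about z gives the same grasp; the last joint's range is limited). The gripper opens to 85 mm and grips with 20 to 120 N. Pads are 22 mm wide; open, the fingers measure 114 mm over their backs; the gripper's body (76 mm by 85 mm) begins 54 mm behind the grasp point. The pads swing forward as they close: fully open they stand 13 mm farther back than shut.
Start: joints at [0.989, 0.313, 0.046, 1.304, 0, 1.431], TCP at [0.246, 0.52, 0.231] pointing down, gripper open.
Joint ranges: [-2.76, 2.76], [-0.86, 1.69], [-1.03, 1.26], [-2.2, 2.34], [-1.47, 1.5], [-3.14, 3.14]. Speed limits (rad/s): [2.57, 2.57, 3.14, 3.14, 3.14, 3.14].

INTERFACE

Orientations are given as a unit quaternion [w, x, y, z].
In Python, from workcell import env gives the robot as it stands.
- The arm moves only by the tool servo_tool, never from a script. Its argument "targets" is a list of rows, each an object with "xyz": the shift along the tool's x, y, z in m, a list of three; "twist": the turn, a rotation vector about the tool's x, y, z in rad, a list of three; "jaw": the opening, from 0 (shut) to 1 (fully open). A call has 1 to 12 rows; each row is the pose to reach, as a shift and turn from the pose commanded when the call began, along the tool's axes at that moment; what a row does not reach only later rows make up. A row lasts 1/12 s, in which the tool goes at most 41.7 mm and 7.16 degrees, less where a joint would pass 70% of its speed; a pose out of reach is approached as far as the arm can. A call with a gripper value outside its range is refused whole. The fingers move at their own pace and stop on an object; "squeeze" is the grip in N (left out, the last holds). Time passes only in rows, so rows that repeat a pose let the fingers close. It gives the time, the measured TCP pose, the force and the opening at its end, in the units of the state.
- env.get_state(): the state, without advancing time (a new reading comes with each control period).
- env.read_camera(name): name is "scene" or "side" or "wrist"; returns a dict with "color" (400x640x3 uint8, red, green, blue), "depth" (400x640 float32, m along the optical axis (not along the pixel's ray), 0 where there is no reading), "fx", "fy", "cx", "cy" (pixels), "k1" (the pictures are not rectified: a ray, as slopes to the right and down, at radius r is drawn at 1 + k1 r^2 times it, then the intrinsics apply), "eye" and "attitude" of the camera in the world. Camera axes: x right, y down, z forward; pixel columns grow to the right and rows downward; lengths in m; the calibration is good to about 2 mm. A picture is of the moment at which its call begins.
- env.hand_in(): hands the job in, once; it reports no verdict.
The state is a dict: "clock": time; "joint_pos": joint angles; "qvel": joint speeds; "tau": joint torques, N m; "tcp_pos": TCP position; "orientation": TCP orientation; "wrist_force": force on the tool from outside, world axes, zero at the start; "ft_torque": the same for the moment, N m; "finger_gap": finger opening in m.
Only numpy, scipy, OpenCV 4.12 (cv2) and the standard library are available. Lean on these libraries where they do the work, as an engineer would, in place of code of your own. Each camera call takes 0.05 s, during which the arm holds its last target. There are 200 camera calls.

## Working session

There is one attempt and no reset: what is moved stays moved. The work goes in short steps, Python scripts to look and compute and a tool call to move; the robot and the scene stay as the last step left them, time stands still between calls to the robot, and variables do not carry over. Pictures are saved under pics/ and viewed, about 12 in all and at most 16, crops included, and the job is handed in when it is done.

Besides the shell and the picture viewer there is one more tool, called after "Emit:" as name([rows], argument=value, ...), one row to a line, values as JSON. servo_tool: Moves the arm, as the interface text tells. Its arguments: {"type":"object","properties":{"targets":{"type":"array","items":{"type":"object","properties":{"xyz":{"type":"array","items":{"type":"number"}},"twist":{"type":"array","items":{"type":"number"}},"jaw":{"type":"number"}}}},"squeeze":{"type":"number"}},"required":["targets"]}

```bash
mkdir -p pics; cat > h.py <<'E'
import numpy as np, cv2
from scipy.spatial.transform import Rotation as R
from workcell import env
def rot(q): return R.from_quat([q[1],q[2],q[3],q[0]]).as_matrix()
def cam(name,fn=None):
    c=env.read_camera(name)
    if fn: cv2.imwrite('pics/'+fn,c['color'][:,:,::-1])
    return c
def ray(c,u,v):
    xd=np.array([(u-c['cx'])/c['fx'],(v-c['cy'])/c['fy']]);s=xd.copy()
    for _ in range(20): s=xd/(1+c['k1']*(s@s))
    return np.array(c['eye']),rot(c['attitude'])@np.array([s[0],s[1],1.])
def onplane(c,u,v,z):
    e,d=ray(c,u,v); return e+d*(z-e[2])/d[2]
E
python3 - <<'E'
from h import *
for n in ('scene','side','wrist'):
    c=cam(n,n+'0.png'); print(n,c['eye'],c['attitude'],c['fx'],c['cx'],c['k1'])
print(env.get_state())
E
```

```text
scene [ 0.09775001 -0.45944767  0.73144985] [-0.37830598  0.88636049 -0.24714995  0.10082943] 369.1913501266714 319.6099621368308 -0.004046220969651217
side [ 0.49736405 -0.78506968  0.77036835] [-0.44915772  0.89309135  0.02324491 -0.01023988] 496.0527824147667 327.64040361154173 -0.07862844374175786
wrist [0.18429511 0.55016847 0.37273533] [0.11385693 0.83733068 0.52990321 0.07152983] 305.5397929186708 326.3534253657089 -0.0322215215703757
{'clock': 0.15, 'joint_pos': array([ 9.89400324e-01,  3.13818258e-01,  4.52594823e-02,  1.30363163e+00,
       -5.03253524e-06,  1.43119976e+00]), 'qvel': array([ 0.00174943, -0.00417112,  0.00320965, -0.00074136,  0.00034446,
       -0.00237365]), 'tau': array([ 1.65052825e-03, -4.81066561e+01,  2.98815465e+01,  1.39381280e-02,
       -1.37436145e-04, -2.99892088e-05]), 'tcp_pos': array([0.24564467, 0.51946025, 0.23062721]), 'orientation': array([ 2.89634406e-04,  8.44856827e-01,  5.34992015e-01, -6.34021623e-04]), 'wrist_force': array([ 0.44972883, -0.02067465,  0.01861133]), 'ft_torque': array([0.0084415 , 0.01873791, 0.01730829]), 'finger_gap': 0.08544147324854345}
```

View pics/scene0.png

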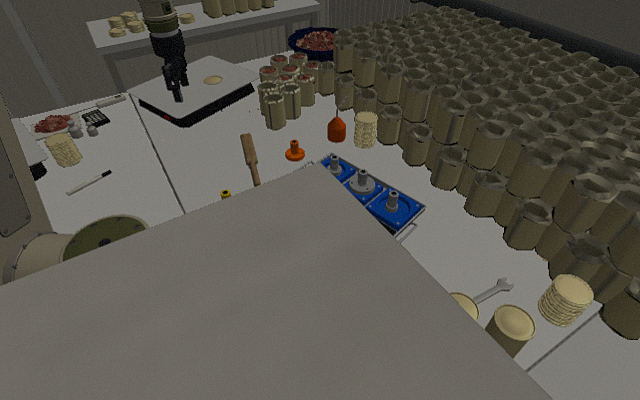

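View pics/side0.png

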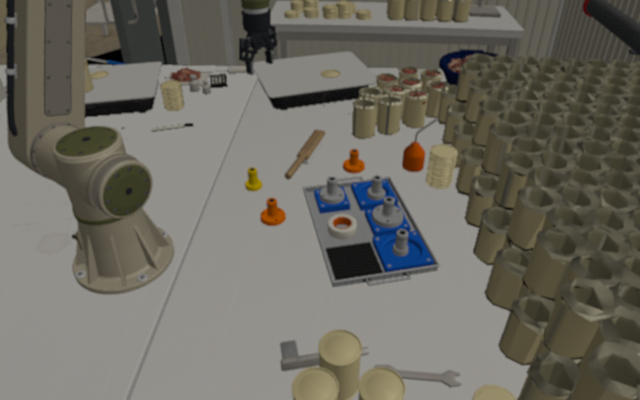

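The side view shows the tray: four blue nests with steel chucks near (332,195), (376,190), (388,213) and (402,245), the black pad at (352,262), and a white ring near (342,226). The orange (272,212), (354,162) and yellow (254,181) parts are look-alikes. Next I'll enlarge this area.

```bash
python3 - <<'E'
from h import *
c=cam('side')
cr=c['color'][165:290,290:450,::-1]
cv2.imwrite('pics/crop1.png',cv2.resize(cr,None,fx=5,fy=4.8,interpolation=cv2.INTER_CUBIC))
for n,u,v,z in (('A',332,190,.06),('B',376,187,.06),('C',388,208,.06),('D',402,240,.06),('pad',352,262,.006),('ring',342,222,.02),('cTL',305,191,0),('cTR',388,178,0),('cBR',437,266,0),('cBL',330,281,0)):
    p=onplane(c,u,v,z); print(n,p.round(3),np.hypot(*p[:2]).round(3))
E
```

```text
A [0.46  0.207 0.06 ] 0.504
B [0.568 0.226 0.06 ] 0.611
C [0.594 0.142 0.06 ] 0.611
D [0.619 0.029 0.06 ] 0.62
pad [0.513 0.012 0.006] 0.513
ring [0.487 0.133 0.02 ] 0.505
cTL [0.385 0.282 0.   ] 0.477
cTR [0.609 0.356 0.   ] 0.705
cBR [0.701 0.015 0.   ] 0.701
cBL [ 0.467 -0.043  0.   ] 0.469
```

View pics/crop1.png

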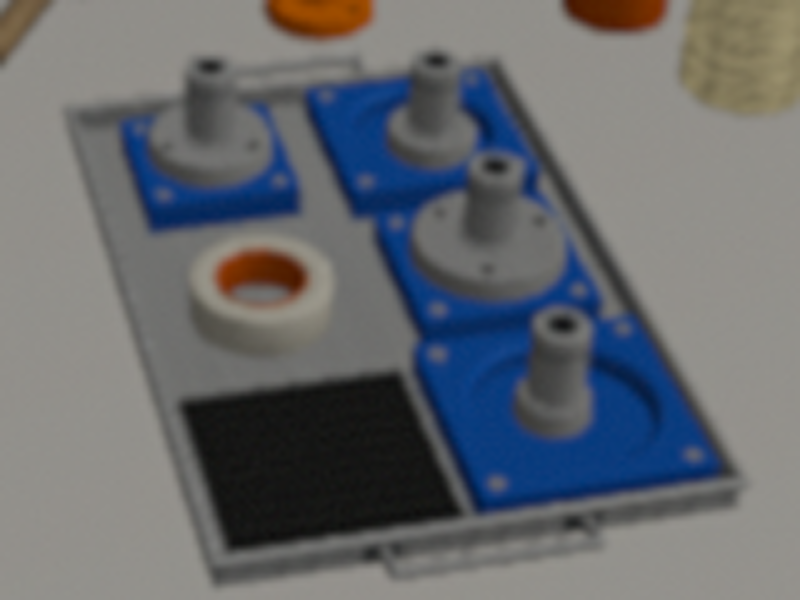

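Size ranking, from the enlarged crop (side-view pixels):
- The top-left block (332,198) is the smallest, so it is nest_36. It holds the 64 chuck, standing proud.
- The top-right block (376,193) is nest_64. It holds the 47 chuck, loose.
- The middle-right block (388,215) is nest_47. It holds the 76 chuck, standing proud.
- The bottom-right block (402,250) is nest_76. It holds the 36 chuck, loose.

The steel parts are the ones meant. The orange and yellow ones stand outside the tray. I'll move above the tray for a look from close by.

Emit:
servo_tool([
  {"xyz": [-0.022,0.032,-0.02],"twist": [0,0,-0.1],"jaw": 1},
  {"xyz": [-0.044,0.064,-0.04],"twist": [0,0,-0.2],"jaw": 1},
  {"xyz": [-0.066,0.096,-0.06],"twist": [0,0,-0.3],"jaw": 1},
  {"xyz": [-0.088,0.128,-0.07],"twist": [0,0,-0.4],"jaw": 1},
  {"xyz": [-0.11,0.16,-0.07],"twist": [0,0,-0.4416],"jaw": 1},
  {"xyz": [-0.132,0.192,-0.07],"twist": [0,0,-0.4416],"jaw": 1},
  {"xyz": [-0.154,0.224,-0.07],"twist": [0,0,-0.4416],"jaw": 1},
  {"xyz": [-0.176,0.256,-0.07],"twist": [0,0,-0.4416],"jaw": 1},
  {"xyz": [-0.198,0.288,-0.07],"twist": [0,0,-0.4416],"jaw": 1},
  {"xyz": [-0.22,0.32,-0.07],"twist": [0,0,-0.4416],"jaw": 1},
  {"xyz": [-0.242,0.352,-0.07],"twist": [0,0,-0.4416],"jaw": 1},
  {"xyz": [-0.2615,0.3826,-0.07],"twist": [0,0,-0.4416],"jaw": 1},
])

```text
clock: 1.2
tcp_pos: [0.4804, 0.1177, 0.3013]
orientation: [0.0, 0.707, 0.707, 0.0]
wrist_force: [1.4, 0.9, 1.1]
finger_gap: 0.0855
```

Emit:
servo_tool([
  {"xyz": [0,0,0],"jaw": 0.65},
  {"xyz": [0,0,0],"jaw": 0.65},
  {"xyz": [0,0,0],"jaw": 0.65},
])

```text
schema error: expected keys xyz, twist, jaw
```

```bash
python3 - <<'E'
from h import *
s=env.get_state(); print(s['clock'],s['tcp_pos'],s['orientation'],s['finger_gap'],s['joint_pos'].round(2))
c=cam('wrist','w1.png'); np.save('w1.npy',c,allow_pickle=True); print(c['eye'])
E
```

```text
1.2 [0.48041828 0.11773712 0.30134642] [5.99005275e-05 7.07361718e-01 7.06851747e-01 6.28432191e-05] 0.08553210127821614 [ 0.08  0.14 -0.    1.43 -0.    0.08]
[0.41244981 0.11935598 0.44356218]
```

View pics/w1.png

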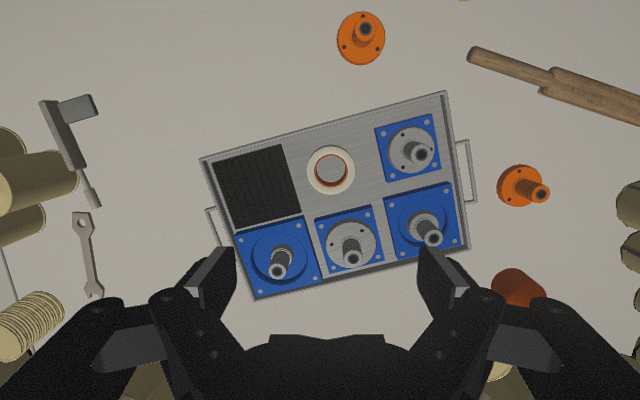

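The wrist view shows the tray: pad (258,187), ring (330,170), nest_76 with the 36 chuck (277,258), nest_47 with the 76 chuck (350,240), nest_64 with the 47 chuck (428,225) and nest_36 with the 64 chuck (410,148). This agrees with the side view, so I'll measure from here.

```bash
cat > meas.py <<'E'
from h import *
def pts(c):
    v,u=np.mgrid[0:400,0:640].astype(np.float32)
    K=np.array([[c['fx'],0,c['cx']],[0,c['fy'],c['cy']],[0,0,1.]])
    n=np.stack([(u-c['cx'])/c['fx'],(v-c['cy'])/c['fy']],-1); s=n.copy()
    for _ in range(10): s=n/(1+c['k1']*(s**2).sum(-1,keepdims=True))
    d=np.concatenate([s,np.ones_like(s[...,:1])],-1)@rot(c['attitude']).T
    return d, np.array(c['eye'])+d*c['depth'][...,None]
def plane(c,d,z): 
    e=np.array(c['eye']); return e+d*((z-e[2])/d[...,2])[...,None]
E
python3 - <<'E'
from meas import *
c=np.load('w1.npy',allow_pickle=True).item()
d,P=pts(c); hsv=cv2.cvtColor(c['color'],cv2.COLOR_RGB2HSV)
blue=((hsv[...,0]>100)&(hsv[...,0]<125)&(hsv[...,1]>130)&(hsv[...,2]>60)).astype(np.uint8)
n,l,st,_=cv2.connectedComponentsWithStats(blue)
print('tray floor z',np.median(P[180:200,340:370,2]),'pad',np.median(P[170:200,240:270,2]),'table',np.median(P[100:130,100:160,2]))
for i in range(1,n):
    if st[i,4]<400: continue
    m=l==i; z=P[m][:,2]; zt=np.percentile(z[z>0.01],60)
    Q=plane(c,d,0.021)[(m)&(abs(P[...,2]-zt)<.004)][:,:2].astype(np.float32)
    r=cv2.minAreaRect(Q*1000); print(st[i],'ztop',zt.round(4),'rect',r)
# shank tops: high points
hi=((P[...,2]>0.055)&(P[...,2]<0.1)&(hsv[...,1]<90)).astype(np.uint8); hi[:,:230]=0;hi[310:]=0
n,l,st,cc=cv2.connectedComponentsWithStats(hi)
for i in range(1,n):
    if st[i,4]<60: continue
    q=P[l==i]; zt=np.percentile(q[:,2],90); t=q[q[:,2]>zt-.006]
    (x,y),r=cv2.minEnclosingCircle((t[:,:2]*1000).astype(np.float32)); print('top',st[i],cc[i].round(),zt.round(4),x,y,r)
E
```

```text
tray floor z 0.0027981595617302957 pad 0.008485953987316025 table -0.0006986829432699959
[ 375  114   66   69 1321] ztop 0.0208 rect ((458.57220458984375, 233.01380920410156), (77.84562683105469, 77.80296325683594), 15.045741081237793)
[ 383  182   78   78 3129] ztop 0.0208 rect ((565.966796875, 262.11077880859375), (99.53353118896484, 97.6786117553711), 15.155929565429688)
[ 314  205   70   69 1153] ztop 0.0207 rect ((594.9481201171875, 154.31149291992188), (89.1146240234375, 86.73067474365234), 15.075983047485352)
[ 234  216   88   81 4015] ztop 0.0204 rect ((624.1513061523438, 46.66725158691406), (109.20061492919922, 108.8037109375), 15.19638442993164)
top [359  22  13  13 121] [365.  28.] 0.0575 316.6094970703125 164.52549743652344 7.169339179992676
top [407 142  24  23 424] [419. 153.] 0.0778 458.3202819824219 232.97695922851562 12.683612823486328
top [536 189  11  10  82] [541. 194.] 0.0571 514.1145629882812 405.8089599609375 7.410157680511475
top [422 227  21  19 311] [432. 236.] 0.0659 572.0379028320312 262.36492919921875 12.927327156066895
top [343 243  20  24 386] [352. 255.] 0.0775 595.4537963867188 154.63174438476562 12.90430736541748
top [268 260  19  20 289] [277. 269.] 0.0655 621.160400390625 51.50230026245117 13.226841926574707
```

Every measurement fits what is given:
- Block sides come out at 78, 88, 98 and 109 mm, all at 15° yaw.
- Block tops are at 0.021 m, so the bore floors are at 0.009 m.
- Chuck tops are at 0.065 m (down in a bore) or 0.077 m (proud).
- The reach is fine everywhere.

The plan is 36→pad, 76→nest_76, 47→nest_47, 64→nest_64, 36→nest_36.

Emit:
servo_tool([
  {"xyz": [-0.006,0.012,0.015],"twist": [0,0,0],"jaw": 0.7},
  {"xyz": [-0.013,0.028,0.036],"twist": [0,0,0],"jaw": 0.7},
  {"xyz": [-0.02,0.044,0.058],"twist": [0,0,0],"jaw": 0.7},
  {"xyz": [-0.028,0.06,0.08],"twist": [0,0,0],"jaw": 0.7},
  {"xyz": [-0.036,0.076,0.1],"twist": [0,0,0],"jaw": 0.7},
  {"xyz": [-0.044,0.092,0.12],"twist": [0,0,0],"jaw": 0.7},
  {"xyz": [-0.052,0.108,0.14],"twist": [0,0,0],"jaw": 0.7},
  {"xyz": [-0.06,0.124,0.16],"twist": [0,0,0],"jaw": 0.7},
  {"xyz": [-0.065,0.136,0.175],"twist": [0,0,0],"jaw": 0.7},
  {"xyz": [-0.068,0.141,0.181],"twist": [0,0,0],"jaw": 0.7},
  {"xyz": [-0.068,0.141,0.181],"twist": [0,0,0],"jaw": 0.7},
  {"xyz": [-0.068,0.141,0.181],"twist": [0,0,0],"jaw": 0.7},
])

```text
clock: 2.25
tcp_pos: [0.6204, 0.0521, 0.1202]
orientation: [-0.001, 0.707, 0.707, -0.0]
wrist_force: [-0.2, 0.7, 0.4]
finger_gap: 0.0599
```

```bash
python3 - <<'E'
from meas import *
s=env.get_state(); print(s['clock'],s['tcp_pos'],s['wrist_force'],s['finger_gap'])
c=cam('wrist','w2.png')
d,P=pts(c)
hi=((P[...,2]>0.055)&(P[...,2]<0.072)&(abs(P[...,0]-.621)<.03)&(abs(P[...,1]-.0515)<.03))
t=P[hi];(x,y),r=cv2.minEnclosingCircle((t[t[:,2]>.06][:,:2]*1000).astype(np.float32)); print(hi.sum(),x,y,r)
E
```

```text
2.25 [0.62036358 0.05206413 0.12022785] [-0.19676858  0.70755855  0.40805692] 0.059913656136045504
1127 621.3787231445312 51.167823791503906 12.98409652709961
```

View pics/w2.png

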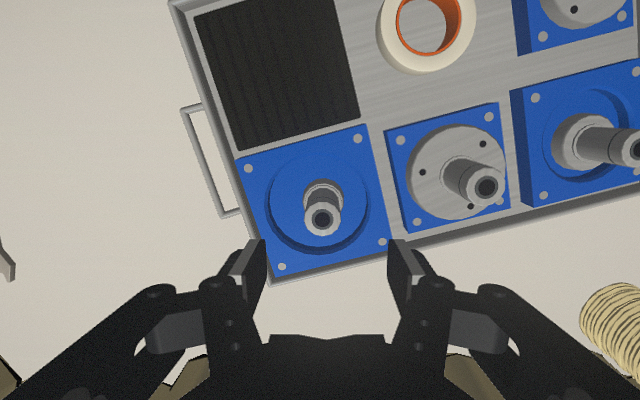

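The view shows the 36 chuck centred between the fingers at (322,205), and its close-up position agrees within 1 mm. I'll descend, grip and lift.

Emit:
servo_tool([
  {"xyz": [0,0.001,0.01],"twist": [0,0,0],"jaw": 0.7},
  {"xyz": [-0.001,0.001,0.03],"twist": [0,0,0],"jaw": 0.7},
  {"xyz": [-0.001,0.001,0.05],"twist": [0,0,0],"jaw": 0.7},
  {"xyz": [-0.001,0.001,0.07],"twist": [0,0,0],"jaw": 0.7},
  {"xyz": [-0.001,0.001,0.084],"twist": [0,0,0],"jaw": 0.7},
  {"xyz": [-0.001,0.001,0.09],"twist": [0,0,0],"jaw": 0.7},
  {"xyz": [-0.001,0.001,0.09],"twist": [0,0,0],"jaw": 0.5},
  {"xyz": [-0.001,0.001,0.09],"twist": [0,0,0],"jaw": 0.4},
  {"xyz": [-0.001,0.001,0.09],"twist": [0,0,0],"jaw": 0.3},
  {"xyz": [-0.001,0.001,0.09],"twist": [0,0,0],"jaw": 0.2},
  {"xyz": [-0.001,0.001,0.09],"twist": [0,0,0],"jaw": 0.2},
  {"xyz": [-0.001,0.001,0.09],"twist": [0,0,0],"jaw": 0.2},
], squeeze=50)

```text
clock: 3.3
tcp_pos: [0.623, 0.0506, 0.0319]
orientation: [0.001, 0.707, 0.707, 0.001]
wrist_force: [-1.5, -1.3, 6.3]
finger_gap: 0.0247
```

Emit:
servo_tool([
  {"xyz": [0,0,0],"twist": [0,0,0],"jaw": 0.2},
  {"xyz": [0,0,0],"twist": [0,0,0],"jaw": 0.2},
  {"xyz": [0,0,-0.003],"twist": [0,0,0],"jaw": 0.2},
  {"xyz": [0,0,-0.006],"twist": [0,0,0],"jaw": 0.2},
  {"xyz": [0,0,-0.006],"twist": [0,0,0],"jaw": 0.2},
])

```text
clock: 3.72
tcp_pos: [0.622, 0.051, 0.0366]
orientation: [-0.0, 0.707, 0.707, 0.0]
wrist_force: [-0.2, 0.5, -1.9]
finger_gap: 0.0247
```

Gripped, and the −1.9 N reading fits a 0.25 kg load. Now carrying it to the pad.

Emit:
servo_tool([
  {"xyz": [0,0,-0.012],"twist": [0,0,0],"jaw": 0.2},
  {"xyz": [0,0,-0.028],"twist": [0,0,0],"jaw": 0.2},
  {"xyz": [-0.002,-0.006,-0.038],"twist": [0,0,0],"jaw": 0.2},
  {"xyz": [-0.006,-0.019,-0.04],"twist": [0,0,0],"jaw": 0.2},
  {"xyz": [-0.011,-0.035,-0.04],"twist": [0,0,0],"jaw": 0.2},
  {"xyz": [-0.016,-0.051,-0.04],"twist": [0,0,0],"jaw": 0.2},
  {"xyz": [-0.021,-0.067,-0.04],"twist": [0,0,0],"jaw": 0.2},
  {"xyz": [-0.026,-0.083,-0.04],"twist": [0,0,0],"jaw": 0.2},
  {"xyz": [-0.03,-0.096,-0.04],"twist": [0,0,0],"jaw": 0.2},
  {"xyz": [-0.032,-0.102,-0.035],"twist": [0,0,0],"jaw": 0.2},
  {"xyz": [-0.032,-0.102,-0.025],"twist": [0,0,0],"jaw": 0.2},
  {"xyz": [-0.032,-0.102,-0.015],"twist": [0,0,0],"jaw": 0.2},
])

```text
clock: 4.72
tcp_pos: [0.5205, 0.0188, 0.0509]
orientation: [0.001, 0.707, 0.707, 0.001]
wrist_force: [0.1, 1.0, -2.5]
finger_gap: 0.0249
```

Emit:
servo_tool([
  {"xyz": [0,0,0.008],"twist": [0,0,0],"jaw": 0.2},
  {"xyz": [0,0,0.014],"twist": [0,0,0],"jaw": 0.2},
  {"xyz": [0,0,0.018],"twist": [0,0,0],"jaw": 0.2},
  {"xyz": [0,0,0.02],"twist": [0,0,0],"jaw": 0.2},
  {"xyz": [0,0,0.02],"twist": [0,0,0],"jaw": 0.2},
])

```text
clock: 5.13
tcp_pos: [0.5198, 0.0191, 0.0319]
orientation: [-0.0, 0.707, 0.707, -0.0]
wrist_force: [-3.8, 1.4, 8.5]
finger_gap: 0.0248
```

Touching down on the pad (8.5 N). Release, rise and go above the 76 chuck.

Emit:
servo_tool([
  {"xyz": [0,0,0],"twist": [0,0,0],"jaw": 0.35},
  {"xyz": [0,0,0],"twist": [0,0,0],"jaw": 0.5},
  {"xyz": [0,0,0],"twist": [0,0,0],"jaw": 0.6},
  {"xyz": [0,0,0],"twist": [0,0,0],"jaw": 0.7},
  {"xyz": [0,0,-0.01],"twist": [0,0,0],"jaw": 0.7},
  {"xyz": [0,0,-0.03],"twist": [0,0,0],"jaw": 0.7},
  {"xyz": [0,0,-0.055],"twist": [0,0,0],"jaw": 0.7},
  {"xyz": [0.01,0.005,-0.08],"twist": [0,0,0],"jaw": 0.7},
  {"xyz": [0.03,0.016,-0.09],"twist": [0,0,0],"jaw": 0.7},
  {"xyz": [0.06,0.033,-0.09],"twist": [0,0,0],"jaw": 0.7},
  {"xyz": [0.09,0.05,-0.09],"twist": [0,0,0],"jaw": 0.7},
  {"xyz": [0.12,0.067,-0.09],"twist": [0,0,0],"jaw": 0.7},
])

```text
clock: 6.13
tcp_pos: [0.5881, 0.14, 0.1229]
orientation: [0.001, 0.707, 0.707, 0.001]
wrist_force: [0.5, -0.6, -0.6]
finger_gap: 0.0596
```

Emit:
servo_tool([
  {"xyz": [0.012,0.006,0],"twist": [0,0,0],"jaw": 0.7},
  {"xyz": [0.0155,0.008,0],"twist": [0,0,0],"jaw": 0.7},
  {"xyz": [0.0155,0.008,0],"twist": [0,0,0],"jaw": 0.7},
  {"xyz": [0.0155,0.008,0],"twist": [0,0,0],"jaw": 0.7},
])

```text
clock: 6.47
tcp_pos: [0.5942, 0.1536, 0.1212]
orientation: [-0.0, 0.707, 0.707, -0.001]
wrist_force: [0.1, 0.5, 0.5]
finger_gap: 0.0594
```

```bash
cat > look.py <<'E'
import sys
from meas import *
x0,y0,zt=map(float,sys.argv[1:4])
s=env.get_state(); print(s['clock'],s['tcp_pos'].round(4),s['wrist_force'].round(1),s['finger_gap'])
c=cam('wrist',sys.argv[4] if len(sys.argv)>4 else None); d,P=pts(c)
t=P[(abs(P[...,2]-zt)<.005)&(abs(P[...,0]-x0)<.025)&(abs(P[...,1]-y0)<.025)]
(x,y),r=cv2.minEnclosingCircle((t[:,:2]*1000).astype(np.float32)); print(len(t),'top centre',x,y,'r',r,'z',np.percentile(t[:,2],90))
E
python3 look.py .5953 .1546 .077 w3.png
```

```text
6.4667 [0.5942 0.1536 0.1212] [0.1 0.5 0.5] 0.059374268358234825
1166 top centre 596.0936889648438 154.576904296875 r 13.004600524902344 z 0.077539372335929
```

View pics/w3.png

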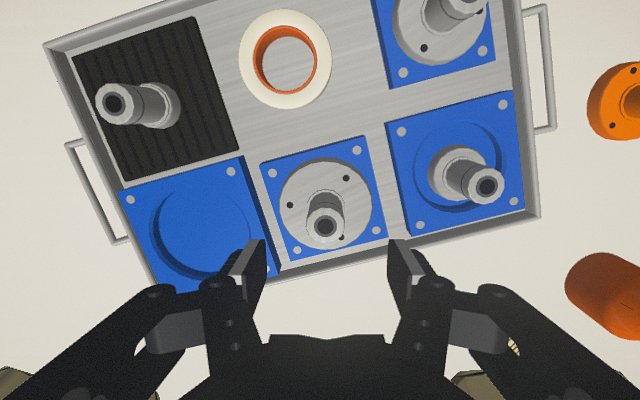

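The 36 chuck stands upright on the pad at (140,103), nest_76 is empty and the 76 chuck is between the fingers at (325,222). I'll grip the 76 chuck and lift it slightly.

Emit:
servo_tool([
  {"xyz": [0,0.001,0.01],"twist": [0,0,0],"jaw": 0.7},
  {"xyz": [0,0.001,0.03],"twist": [0,0,0],"jaw": 0.7},
  {"xyz": [0,0.001,0.05],"twist": [0,0,0],"jaw": 0.7},
  {"xyz": [0,0.001,0.068],"twist": [0,0,0],"jaw": 0.7},
  {"xyz": [0,0.001,0.077],"twist": [0,0,0],"jaw": 0.7},
  {"xyz": [0,0.001,0.077],"twist": [0,0,0],"jaw": 0.6},
  {"xyz": [0,0.001,0.077],"twist": [0,0,0],"jaw": 0.5},
  {"xyz": [0,0.001,0.077],"twist": [0,0,0],"jaw": 0.4},
  {"xyz": [0,0.001,0.077],"twist": [0,0,0],"jaw": 0.3},
  {"xyz": [0,0.001,0.077],"twist": [0,0,0],"jaw": 0.2},
  {"xyz": [0,0.001,0.077],"twist": [0,0,0],"jaw": 0.2},
  {"xyz": [0,0.001,0.077],"twist": [0,0,0],"jaw": 0.2},
], squeeze=70)

```text
clock: 7.52
tcp_pos: [0.597, 0.1536, 0.046]
orientation: [0.001, 0.707, 0.707, 0.001]
wrist_force: [-0.7, -5.2, 6.5]
finger_gap: 0.0243
```

Emit:
servo_tool([
  {"xyz": [0,0,0],"twist": [0,0,0],"jaw": 0.2},
  {"xyz": [0,0,-0.003],"twist": [0,0,0],"jaw": 0.2},
  {"xyz": [0,0,-0.008],"twist": [0,0,0],"jaw": 0.2},
  {"xyz": [0,0,-0.01],"twist": [0,0,0],"jaw": 0.2},
  {"xyz": [0,0,-0.01],"twist": [0,0,0],"jaw": 0.2},
])

```text
clock: 7.93
tcp_pos: [0.5957, 0.1547, 0.0542]
orientation: [-0.0, 0.707, 0.707, 0.0]
wrist_force: [0.4, -0.4, -7.5]
finger_gap: 0.0245
```

Emit:
servo_tool([
  {"xyz": [0,0,-0.008],"twist": [0,0,0],"jaw": 0.2},
  {"xyz": [-0.004,0.001,-0.014],"twist": [0,0,0],"jaw": 0.2},
  {"xyz": [-0.014,0.004,-0.015],"twist": [0,0,0],"jaw": 0.2},
  {"xyz": [-0.029,0.008,-0.015],"twist": [0,0,0],"jaw": 0.2},
  {"xyz": [-0.045,0.012,-0.015],"twist": [0,0,0],"jaw": 0.2},
  {"xyz": [-0.061,0.016,-0.015],"twist": [0,0,0],"jaw": 0.2},
  {"xyz": [-0.077,0.02,-0.015],"twist": [0,0,0],"jaw": 0.2},
  {"xyz": [-0.093,0.0245,-0.015],"twist": [0,0,0],"jaw": 0.2},
  {"xyz": [-0.104,0.0275,-0.012],"twist": [0,0,0],"jaw": 0.2},
  {"xyz": [-0.108,0.0285,-0.008],"twist": [0,0,0],"jaw": 0.2},
  {"xyz": [-0.108,0.0285,-0.006],"twist": [0,0,0],"jaw": 0.2},
  {"xyz": [-0.108,0.0285,-0.006],"twist": [0,0,0],"jaw": 0.2},
])

```text
clock: 8.93
tcp_pos: [0.6235, 0.0464, 0.0592]
orientation: [-0.001, 0.707, 0.707, -0.0]
wrist_force: [-0.3, 0.5, -6.9]
finger_gap: 0.0241
```

```bash
cat > nest.py <<'E'
# block rects + held shank top, from the wrist view
import sys
from meas import *
s=env.get_state(); print(s['clock'],s['tcp_pos'].round(4),s['wrist_force'].round(1))
c=cam('wrist',sys.argv[1] if len(sys.argv)>1 else None); d,P=pts(c)
hsv=cv2.cvtColor(c['color'],cv2.COLOR_RGB2HSV)
blue=((hsv[...,0]>100)&(hsv[...,0]<125)&(hsv[...,1]>130)&(hsv[...,2]>60))&(abs(P[...,2]-.021)<.004)
X=plane(c,d,.021)
for n,x,y,h in (('36',.4586,.233,.039),('64',.566,.2621,.049),('47',.595,.1543,.044),('76',.6242,.0467,.054)):
    e=(X[...,:2]-[x,y])@np.array([[.966,-.259],[.259,.966]])
    m=blue&(abs(e).max(-1)<h+.004)
    if m.sum()<300: continue
    r=cv2.minAreaRect((X[m][:,:2]*1000).astype(np.float32)); print(n,m.sum(),np.round(r[0],1),np.round(r[1],1),round(r[2],1))
E
python3 nest.py w4.png
```

```text
8.9333 [0.6235 0.0464 0.0592] [-0.3  0.5 -6.9]
36 675 [499.1 209.9] [13.9 20.1] 12.7
64 5380 [576.9 225.1] [98.3 28.8] 14.9
47 13763 [596.  153.4] [88.3 89. ] 15.0
76 10115 [625.2  46.1] [108.2 107.5] 15.0
```

View pics/w4.png

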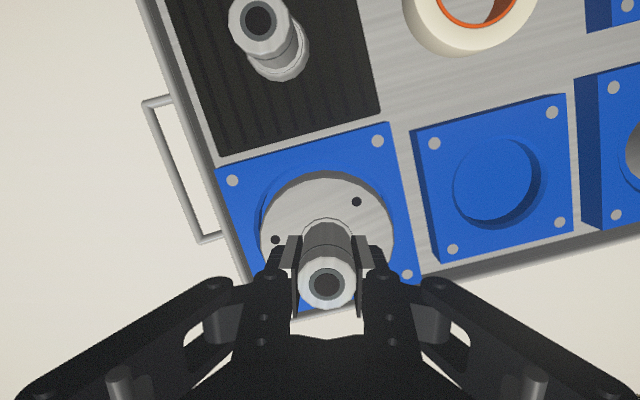

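The 76 chuck is held over nest_76 at (325,230) and concentric within about 1 mm. Now lowering it.

Emit:
servo_tool([
  {"xyz": [0,0.0005,0.005],"twist": [0,0,0],"jaw": 0.2},
  {"xyz": [0,0.0005,0.011],"twist": [0,0,0],"jaw": 0.2},
  {"xyz": [0,0.0005,0.016],"twist": [0,0,0],"jaw": 0.2},
  {"xyz": [0,0.0005,0.02],"twist": [0,0,0],"jaw": 0.2},
  {"xyz": [0,0.0005,0.023],"twist": [0,0,0],"jaw": 0.2},
  {"xyz": [0,0.0005,0.025],"twist": [0,0,0],"jaw": 0.2},
  {"xyz": [0,0.0005,0.026],"twist": [0,0,0],"jaw": 0.2},
  {"xyz": [0,0.0005,0.026],"twist": [0,0,0],"jaw": 0.2},
])

```text
clock: 9.65
tcp_pos: [0.6248, 0.0464, 0.0343]
orientation: [-0.0, 0.707, 0.707, 0.0]
wrist_force: [-0.1, -0.2, -6.9]
finger_gap: 0.024
```

Emit:
servo_tool([
  {"xyz": [0,0,0.001],"twist": [0,0,0],"jaw": 0.2},
  {"xyz": [0,0,0.002],"twist": [0,0,0],"jaw": 0.2},
  {"xyz": [0,0,0.002],"twist": [0,0,0],"jaw": 0.2},
  {"xyz": [0,0,0.002],"twist": [0,0,0],"jaw": 0.2},
])

```text
clock: 9.98
tcp_pos: [0.6252, 0.0464, 0.0341]
orientation: [0.0, 0.707, 0.707, 0.0]
wrist_force: [-5.5, 1.1, 6.0]
finger_gap: 0.0243
```

Contact came at TCP z of 0.034. A rim hang-up would stop it above 0.042, so the chuck is on the floor. Release and go above the 47 chuck.

Emit:
servo_tool([
  {"xyz": [0,0,-0.001],"twist": [0,0,0],"jaw": 0.35},
  {"xyz": [0,0,-0.001],"twist": [0,0,0],"jaw": 0.5},
  {"xyz": [0,0,-0.001],"twist": [0,0,0],"jaw": 0.6},
  {"xyz": [0,0,-0.001],"twist": [0,0,0],"jaw": 0.7},
  {"xyz": [0,0,-0.01],"twist": [0,0,0],"jaw": 0.7},
  {"xyz": [0,0,-0.03],"twist": [0,0,0],"jaw": 0.7},
  {"xyz": [0,0,-0.055],"twist": [0,0,0],"jaw": 0.7},
  {"xyz": [0.01,-0.0025,-0.08],"twist": [0,0,0],"jaw": 0.7},
  {"xyz": [0.03,-0.0075,-0.088],"twist": [0,0,0],"jaw": 0.7},
  {"xyz": [0.06,-0.015,-0.088],"twist": [0,0,0],"jaw": 0.7},
  {"xyz": [0.09,-0.0225,-0.088],"twist": [0,0,0],"jaw": 0.7},
  {"xyz": [0.12,-0.03,-0.088],"twist": [0,0,0],"jaw": 0.7},
])

```text
clock: 10.98
tcp_pos: [0.5952, 0.1672, 0.1216]
orientation: [0.001, 0.708, 0.707, 0.001]
wrist_force: [0.3, 0.1, -0.3]
finger_gap: 0.06
```

Emit:
servo_tool([
  {"xyz": [0.03,-0.0075,0],"twist": [0,0,0],"jaw": 0.7},
  {"xyz": [0.06,-0.015,0],"twist": [0,0,0],"jaw": 0.7},
  {"xyz": [0.085,-0.02,0],"twist": [0,0,0],"jaw": 0.7},
  {"xyz": [0.096,-0.023,0],"twist": [0,0,0],"jaw": 0.7},
  {"xyz": [0.096,-0.023,0],"twist": [0,0,0],"jaw": 0.7},
  {"xyz": [0.096,-0.023,0],"twist": [0,0,0],"jaw": 0.7},
])

```text
clock: 11.48
tcp_pos: [0.5721, 0.2624, 0.1206]
orientation: [0.0, 0.707, 0.707, 0.0]
wrist_force: [-0.0, 0.6, -0.1]
finger_gap: 0.06
```

```bash
python3 look.py .572 .2624 .065 w5.png; python3 nest.py
```

```text
11.4833 [0.5721 0.2624 0.1206] [-0.   0.6 -0.1] 0.059962628006644925
1060 top centre 572.2603149414062 263.1139831542969 r 12.97508430480957 z 0.06559008018665702
11.5333 [0.5723 0.2616 0.1205] [-0.2 -0.2  0.3]
36 3979 [459.2 233.5] [77.8 77.6] 14.8
64 7823 [566.7 262.5] [98.  97.2] 15.0
47 6243 [595.4 155.3] [88.  88.9] 15.3
76 6146 [624.4  48.8] [107.9 111.5] 15.1
```

View pics/w5.png

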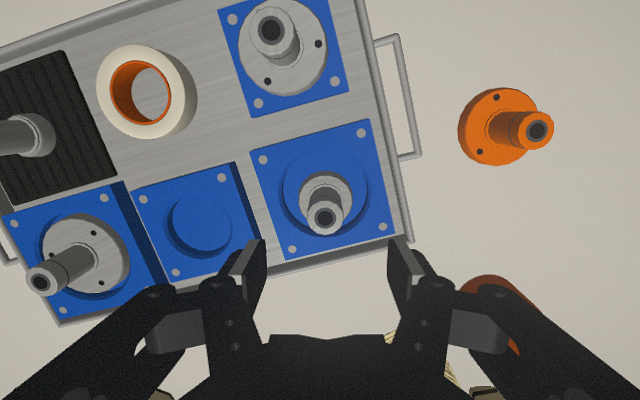

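The 76 chuck is down in its bore at (85,255), nest_47 is empty at (200,222) and the 47 chuck is between the fingers at (325,205). I'll grip the 47 chuck.

Emit:
servo_tool([
  {"xyz": [0.0005,0,0.01],"twist": [0,0,0],"jaw": 0.7},
  {"xyz": [0.0005,0,0.03],"twist": [0,0,0],"jaw": 0.7},
  {"xyz": [0.0005,0,0.05],"twist": [0,0,0],"jaw": 0.7},
  {"xyz": [0.0005,0,0.07],"twist": [0,0,0],"jaw": 0.7},
  {"xyz": [0.0005,0,0.083],"twist": [0,0,0],"jaw": 0.7},
  {"xyz": [0.0005,0,0.088],"twist": [0,0,0],"jaw": 0.7},
  {"xyz": [0.0005,0,0.088],"twist": [0,0,0],"jaw": 0.5},
  {"xyz": [0.0005,0,0.088],"twist": [0,0,0],"jaw": 0.4},
  {"xyz": [0.0005,0,0.088],"twist": [0,0,0],"jaw": 0.3},
  {"xyz": [0.0005,0,0.088],"twist": [0,0,0],"jaw": 0.2},
  {"xyz": [0.0005,0,0.088],"twist": [0,0,0],"jaw": 0.2},
  {"xyz": [0.0005,0,0.088],"twist": [0,0,0],"jaw": 0.2},
], squeeze=60)

```text
clock: 12.58
tcp_pos: [0.573, 0.2627, 0.0335]
orientation: [0.001, 0.707, 0.707, 0.001]
wrist_force: [1.3, -2.9, 4.6]
finger_gap: 0.0243
```

Emit:
servo_tool([
  {"xyz": [0,0,0],"twist": [0,0,0],"jaw": 0.2},
  {"xyz": [0,0,-0.004],"twist": [0,0,0],"jaw": 0.2},
  {"xyz": [0,0,-0.012],"twist": [0,0,0],"jaw": 0.2},
  {"xyz": [0,0,-0.024],"twist": [0,0,0],"jaw": 0.2},
  {"xyz": [0,0,-0.036],"twist": [0,0,0],"jaw": 0.2},
  {"xyz": [0,0,-0.04],"twist": [0,0,0],"jaw": 0.2},
  {"xyz": [0,0,-0.04],"twist": [0,0,0],"jaw": 0.2},
])

```text
clock: 13.17
tcp_pos: [0.5727, 0.2634, 0.0736]
orientation: [0.0, 0.707, 0.707, 0.001]
wrist_force: [0.2, 0.0, -2.5]
finger_gap: 0.0246
```

Emit:
servo_tool([
  {"xyz": [-0.004,0.001,0],"twist": [0,0,0],"jaw": 0.2},
  {"xyz": [-0.014,0.003,0],"twist": [0,0,0],"jaw": 0.2},
  {"xyz": [-0.03,0.0065,0],"twist": [0,0,0],"jaw": 0.2},
  {"xyz": [-0.046,0.01,0],"twist": [0,0,0],"jaw": 0.2},
  {"xyz": [-0.062,0.0135,0],"twist": [0,0,0],"jaw": 0.2},
  {"xyz": [-0.078,0.017,0],"twist": [0,0,0],"jaw": 0.2},
  {"xyz": [-0.093,0.02,0],"twist": [0,0,0],"jaw": 0.2},
  {"xyz": [-0.104,0.022,0.003],"twist": [0,0,0],"jaw": 0.2},
  {"xyz": [-0.1085,0.0228,0.01],"twist": [0,0,0],"jaw": 0.2},
  {"xyz": [-0.1085,0.0228,0.016],"twist": [0,0,0],"jaw": 0.2},
  {"xyz": [-0.1085,0.0228,0.018],"twist": [0,0,0],"jaw": 0.2},
  {"xyz": [-0.1085,0.0228,0.018],"twist": [0,0,0],"jaw": 0.2},
])

```text
clock: 14.17
tcp_pos: [0.5935, 0.1547, 0.0528]
orientation: [-0.001, 0.707, 0.707, -0.001]
wrist_force: [-0.2, -0.6, -2.4]
finger_gap: 0.0246
```

```bash
python3 nest.py w6.png
```

```text
14.1667 [0.5935 0.1547 0.0528] [-0.2 -0.6 -2.4]
36 4613 [478.4 237.7] [39.5 79.3] 14.3
64 15262 [567.  261.6] [98.5 99.3] 15.1
47 8639 [595.7 154.2] [88.  87.4] 15.1
76 8350 [624.6  47.4] [107.8 109.3] 15.2
```

View pics/w6.png

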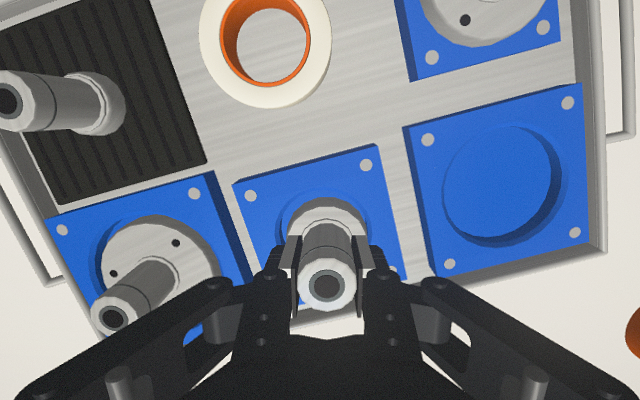

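The 47 chuck hangs over nest_47 at (320,225), TCP within 1–2 mm of the bore axis. I'll correct by 1 mm and lower.

Emit:
servo_tool([
  {"xyz": [0,0.001,0.004],"twist": [0,0,0],"jaw": 0.2},
  {"xyz": [0,0.001,0.009],"twist": [0,0,0],"jaw": 0.2},
  {"xyz": [0,0.001,0.014],"twist": [0,0,0],"jaw": 0.2},
  {"xyz": [0,0.001,0.018],"twist": [0,0,0],"jaw": 0.2},
  {"xyz": [0,0.001,0.021],"twist": [0,0,0],"jaw": 0.2},
  {"xyz": [0,0.001,0.0225],"twist": [0,0,0],"jaw": 0.2},
  {"xyz": [0,0.001,0.023],"twist": [0,0,0],"jaw": 0.2},
  {"xyz": [0,0.001,0.023],"twist": [0,0,0],"jaw": 0.2},
])

```text
clock: 14.88
tcp_pos: [0.5954, 0.1545, 0.0335]
orientation: [0.0, 0.707, 0.707, 0.0]
wrist_force: [-5.7, 0.5, 12.9]
finger_gap: 0.0245
```

On the floor at 0.0335. Release and go to the 64 chuck.

Emit:
servo_tool([
  {"xyz": [0,0,-0.002],"twist": [0,0,0],"jaw": 0.35},
  {"xyz": [0,0,-0.002],"twist": [0,0,0],"jaw": 0.5},
  {"xyz": [0,0,-0.002],"twist": [0,0,0],"jaw": 0.6},
  {"xyz": [0,0,-0.002],"twist": [0,0,0],"jaw": 0.7},
  {"xyz": [0,0,-0.01],"twist": [0,0,0],"jaw": 0.7},
  {"xyz": [0,0,-0.03],"twist": [0,0,0],"jaw": 0.7},
  {"xyz": [0,0,-0.055],"twist": [0,0,0],"jaw": 0.7},
  {"xyz": [0.006,-0.01,-0.08],"twist": [0,0,0],"jaw": 0.7},
  {"xyz": [0.018,-0.03,-0.089],"twist": [0,0,0],"jaw": 0.7},
  {"xyz": [0.034,-0.058,-0.089],"twist": [0,0,0],"jaw": 0.7},
  {"xyz": [0.05,-0.086,-0.089],"twist": [0,0,0],"jaw": 0.7},
  {"xyz": [0.066,-0.114,-0.089],"twist": [0,0,0],"jaw": 0.7},
])

```text
clock: 15.88
tcp_pos: [0.4811, 0.2208, 0.1211]
orientation: [0.0, 0.708, 0.707, 0.001]
wrist_force: [-0.3, 0.3, 0.3]
finger_gap: 0.0597
```

Emit:
servo_tool([
  {"xyz": [0.01,-0.018,0],"twist": [0,0,0],"jaw": 0.7},
  {"xyz": [0.013,-0.0227,0],"twist": [0,0,0],"jaw": 0.7},
  {"xyz": [0.013,-0.0227,0],"twist": [0,0,0],"jaw": 0.7},
  {"xyz": [0.013,-0.0227,0],"twist": [0,0,0],"jaw": 0.7},
])

```text
clock: 16.22
tcp_pos: [0.4601, 0.2335, 0.1209]
orientation: [0.001, 0.707, 0.707, 0.001]
wrist_force: [0.2, -0.7, 0.6]
finger_gap: 0.0599
```

```bash
python3 look.py .4585 .233 .077 w7.png; python3 nest.py
```

```text
16.2167 [0.4601 0.2335 0.1209] [ 0.2 -0.7  0.6] 0.05988847461646456
1179 top centre 458.68817138671875 233.3515167236328 r 12.957079887390137 z 0.07761541952321692
16.2667 [0.4605 0.2332 0.1207] [ 0.3 -0.1 -1. ]
36 3402 [458.5 233.3] [77.9 77.4] 15.0
64 3056 [564.1 255.7] [95.1 87.8] 13.7
47 930 [582.1 151.6] [53.7 95.2] 22.3
76 1549 [614.  50.] [133.4  80.8] 42.8
```

View pics/w7.png

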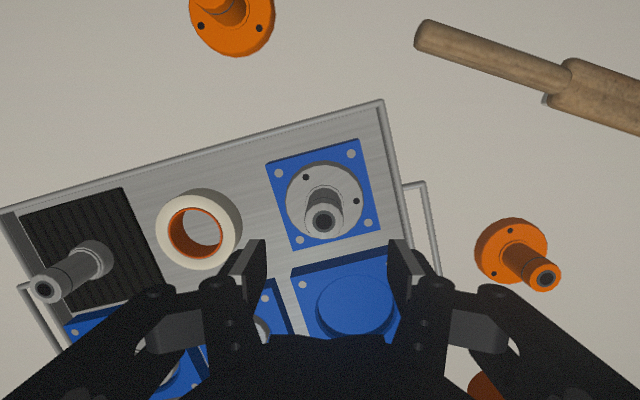

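The steel 64 chuck is between the fingers at (323,215), and the orange ones at (232,20) and (515,255) are well outside. I'll correct by −1.5 mm in x and grip.

Emit:
servo_tool([
  {"xyz": [0,-0.001,0.01],"twist": [0,0,0],"jaw": 0.7},
  {"xyz": [0,-0.0015,0.03],"twist": [0,0,0],"jaw": 0.7},
  {"xyz": [0,-0.0015,0.05],"twist": [0,0,0],"jaw": 0.7},
  {"xyz": [0,-0.0015,0.068],"twist": [0,0,0],"jaw": 0.7},
  {"xyz": [0,-0.0015,0.076],"twist": [0,0,0],"jaw": 0.7},
  {"xyz": [0,-0.0015,0.076],"twist": [0,0,0],"jaw": 0.6},
  {"xyz": [0,-0.0015,0.076],"twist": [0,0,0],"jaw": 0.5},
  {"xyz": [0,-0.0015,0.076],"twist": [0,0,0],"jaw": 0.4},
  {"xyz": [0,-0.0015,0.076],"twist": [0,0,0],"jaw": 0.3},
  {"xyz": [0,-0.0015,0.076],"twist": [0,0,0],"jaw": 0.2},
  {"xyz": [0,-0.0015,0.076],"twist": [0,0,0],"jaw": 0.2},
  {"xyz": [0,-0.0015,0.076],"twist": [0,0,0],"jaw": 0.2},
], squeeze=70)

```text
clock: 17.32
tcp_pos: [0.4588, 0.2328, 0.0457]
orientation: [0.001, 0.707, 0.707, 0.001]
wrist_force: [-0.1, -5.4, 6.3]
finger_gap: 0.0242
```

Emit:
servo_tool([
  {"xyz": [0,0,0],"twist": [0,0,0],"jaw": 0.2},
  {"xyz": [0,0,0],"twist": [0,0,0],"jaw": 0.2},
  {"xyz": [0,0,-0.004],"twist": [0,0,0],"jaw": 0.2},
  {"xyz": [0,0,-0.012],"twist": [0,0,0],"jaw": 0.2},
  {"xyz": [0,0,-0.02],"twist": [0,0,0],"jaw": 0.2},
  {"xyz": [0,0,-0.022],"twist": [0,0,0],"jaw": 0.2},
  {"xyz": [0,0,-0.022],"twist": [0,0,0],"jaw": 0.2},
])

```text
clock: 17.9
tcp_pos: [0.4582, 0.2338, 0.0673]
orientation: [0.0, 0.707, 0.707, 0.001]
wrist_force: [0.6, -0.1, -4.8]
finger_gap: 0.0242
```

Emit:
servo_tool([
  {"xyz": [0.001,0.004,0],"twist": [0,0,0],"jaw": 0.2},
  {"xyz": [0.004,0.014,0],"twist": [0,0,0],"jaw": 0.2},
  {"xyz": [0.008,0.03,0],"twist": [0,0,0],"jaw": 0.2},
  {"xyz": [0.012,0.046,0],"twist": [0,0,0],"jaw": 0.2},
  {"xyz": [0.016,0.062,0],"twist": [0,0,0],"jaw": 0.2},
  {"xyz": [0.02,0.078,0],"twist": [0,0,0],"jaw": 0.2},
  {"xyz": [0.0245,0.093,0],"twist": [0,0,0],"jaw": 0.2},
  {"xyz": [0.0275,0.104,0.002],"twist": [0,0,0],"jaw": 0.2},
  {"xyz": [0.0285,0.108,0.006],"twist": [0,0,0],"jaw": 0.2},
  {"xyz": [0.0285,0.108,0.009],"twist": [0,0,0],"jaw": 0.2},
  {"xyz": [0.0285,0.108,0.01],"twist": [0,0,0],"jaw": 0.2},
  {"xyz": [0.0285,0.108,0.01],"twist": [0,0,0],"jaw": 0.2},
])

```text
clock: 18.9
tcp_pos: [0.5637, 0.2614, 0.0551]
orientation: [-0.001, 0.707, 0.707, -0.001]
wrist_force: [-0.3, -0.0, -6.0]
finger_gap: 0.0242
```

```bash
python3 nest.py w8.png
```

```text
18.9 [0.5637 0.2614 0.0551] [-0.3 -0.  -6. ]
36 11362 [462.2 234.3] [71.1 77.5] 15.0
64 9257 [566.8 262.4] [98.4 97.4] 15.0
47 6602 [595.2 155.3] [88.  89.9] 14.8
76 5558 [631.2  73.4] [ 78.6 147.1] 72.1
```

View pics/w8.png

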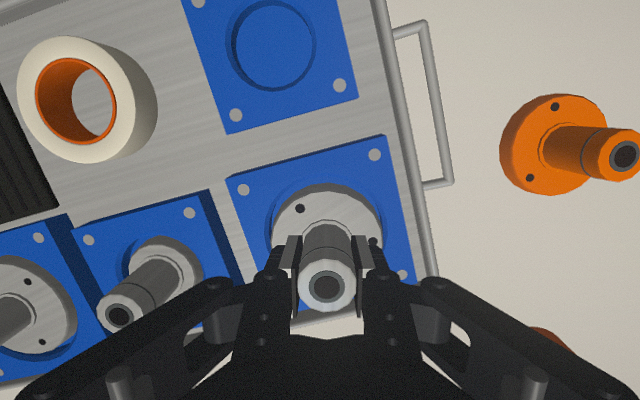

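The 64 chuck is over nest_64 at (327,225) and nest_36 is empty at (270,40). I'll correct +1 mm in x and lower.

Emit:
servo_tool([
  {"xyz": [0.0005,0.001,0.004],"twist": [0,0,0],"jaw": 0.2},
  {"xyz": [0.0005,0.001,0.009],"twist": [0,0,0],"jaw": 0.2},
  {"xyz": [0.0005,0.001,0.014],"twist": [0,0,0],"jaw": 0.2},
  {"xyz": [0.0005,0.001,0.018],"twist": [0,0,0],"jaw": 0.2},
  {"xyz": [0.0005,0.001,0.021],"twist": [0,0,0],"jaw": 0.2},
  {"xyz": [0.0005,0.001,0.023],"twist": [0,0,0],"jaw": 0.2},
  {"xyz": [0.0005,0.001,0.023],"twist": [0,0,0],"jaw": 0.2},
  {"xyz": [0.0005,0.001,0.023],"twist": [0,0,0],"jaw": 0.2},
])

```text
clock: 19.62
tcp_pos: [0.566, 0.2622, 0.0338]
orientation: [-0.0, 0.707, 0.707, -0.0]
wrist_force: [-4.5, -1.6, 1.6]
finger_gap: 0.0242
```

Down at 0.0338. Release and go to the 36 chuck on the pad.

Emit:
servo_tool([
  {"xyz": [0,0,0],"twist": [0,0,0],"jaw": 0.35},
  {"xyz": [0,0,0],"twist": [0,0,0],"jaw": 0.5},
  {"xyz": [0,0,0],"twist": [0,0,0],"jaw": 0.6},
  {"xyz": [0,0,0],"twist": [0,0,0],"jaw": 0.7},
  {"xyz": [0,0,-0.01],"twist": [0,0,0],"jaw": 0.7},
  {"xyz": [0,0,-0.03],"twist": [0,0,0],"jaw": 0.7},
  {"xyz": [0,0,-0.055],"twist": [0,0,0],"jaw": 0.7},
  {"xyz": [-0.01,-0.002,-0.08],"twist": [0,0,0],"jaw": 0.7},
  {"xyz": [-0.03,-0.006,-0.088],"twist": [0,0,0],"jaw": 0.7},
  {"xyz": [-0.06,-0.012,-0.088],"twist": [0,0,0],"jaw": 0.7},
  {"xyz": [-0.09,-0.018,-0.088],"twist": [0,0,0],"jaw": 0.7},
  {"xyz": [-0.12,-0.024,-0.088],"twist": [0,0,0],"jaw": 0.7},
])

```text
clock: 20.62
tcp_pos: [0.5428, 0.1415, 0.1227]
orientation: [0.001, 0.707, 0.707, 0.001]
wrist_force: [0.5, -1.0, 0.4]
finger_gap: 0.0598
```

Emit:
servo_tool([
  {"xyz": [-0.03,-0.006,0],"twist": [0,0,0],"jaw": 0.7},
  {"xyz": [-0.06,-0.012,0],"twist": [0,0,0],"jaw": 0.7},
  {"xyz": [-0.09,-0.017,0],"twist": [0,0,0],"jaw": 0.7},
  {"xyz": [-0.112,-0.021,0],"twist": [0,0,0],"jaw": 0.7},
  {"xyz": [-0.123,-0.022,0],"twist": [0,0,0],"jaw": 0.7},
  {"xyz": [-0.123,-0.022,0],"twist": [0,0,0],"jaw": 0.7},
  {"xyz": [-0.123,-0.022,0],"twist": [0,0,0],"jaw": 0.7},
])

```text
clock: 21.2
tcp_pos: [0.521, 0.0192, 0.1219]
orientation: [0.0, 0.708, 0.707, 0.001]
wrist_force: [-0.6, -0.3, 0.2]
finger_gap: 0.06
```

```bash
python3 look.py .520 .019 .065
```

```text
21.2 [0.521  0.0192 0.1219] [-0.6 -0.3  0.2] 0.05996983305300453
1053 top centre 518.4209594726562 20.75739860534668 r 12.84911823272705 z 0.06565649664180882
```

Emit:
servo_tool([
  {"xyz": [0.001,-0.001,0.01],"twist": [0,0,0],"jaw": 0.7},
  {"xyz": [0.001,-0.002,0.03],"twist": [0,0,0],"jaw": 0.7},
  {"xyz": [0.001,-0.002,0.05],"twist": [0,0,0],"jaw": 0.7},
  {"xyz": [0.001,-0.002,0.07],"twist": [0,0,0],"jaw": 0.7},
  {"xyz": [0.001,-0.002,0.083],"twist": [0,0,0],"jaw": 0.7},
  {"xyz": [0.001,-0.002,0.089],"twist": [0,0,0],"jaw": 0.7},
  {"xyz": [0.001,-0.002,0.089],"twist": [0,0,0],"jaw": 0.5},
  {"xyz": [0.001,-0.002,0.089],"twist": [0,0,0],"jaw": 0.4},
  {"xyz": [0.001,-0.002,0.089],"twist": [0,0,0],"jaw": 0.3},
  {"xyz": [0.001,-0.002,0.089],"twist": [0,0,0],"jaw": 0.2},
  {"xyz": [0.001,-0.002,0.089],"twist": [0,0,0],"jaw": 0.2},
  {"xyz": [0.001,-0.002,0.089],"twist": [0,0,0],"jaw": 0.2},
], squeeze=50)

```text
clock: 22.25
tcp_pos: [0.5193, 0.0204, 0.0332]
orientation: [0.001, 0.707, 0.707, 0.001]
wrist_force: [-0.6, 0.5, 2.7]
finger_gap: 0.0249
```

Emit:
servo_tool([
  {"xyz": [0,0,0],"twist": [0,0,0],"jaw": 0.2},
  {"xyz": [0,0,0],"twist": [0,0,0],"jaw": 0.2},
  {"xyz": [0,0,-0.004],"twist": [0,0,0],"jaw": 0.2},
  {"xyz": [0,0,-0.014],"twist": [0,0,0],"jaw": 0.2},
  {"xyz": [0,0,-0.028],"twist": [0,0,0],"jaw": 0.2},
  {"xyz": [0,0,-0.04],"twist": [0,0,0],"jaw": 0.2},
  {"xyz": [0,0,-0.048],"twist": [0,0,0],"jaw": 0.2},
  {"xyz": [0,0,-0.05],"twist": [0,0,0],"jaw": 0.2},
  {"xyz": [0,0,-0.05],"twist": [0,0,0],"jaw": 0.2},
])

```text
clock: 23.0
tcp_pos: [0.5189, 0.0203, 0.0829]
orientation: [0.0, 0.707, 0.707, 0.0]
wrist_force: [0.3, -0.0, -3.1]
finger_gap: 0.0249
```

Emit:
servo_tool([
  {"xyz": [0.005,-0.0014,0],"twist": [0,0,0],"jaw": 0.2},
  {"xyz": [0.017,-0.0048,0],"twist": [0,0,0],"jaw": 0.2},
  {"xyz": [0.036,-0.01,0],"twist": [0,0,0],"jaw": 0.2},
  {"xyz": [0.057,-0.016,0],"twist": [0,0,0],"jaw": 0.2},
  {"xyz": [0.078,-0.022,0],"twist": [0,0,0],"jaw": 0.2},
  {"xyz": [0.099,-0.028,0],"twist": [0,0,0],"jaw": 0.2},
  {"xyz": [0.12,-0.034,0],"twist": [0,0,0],"jaw": 0.2},
  {"xyz": [0.141,-0.04,0],"twist": [0,0,0],"jaw": 0.2},
  {"xyz": [0.162,-0.046,0],"twist": [0,0,0],"jaw": 0.2},
  {"xyz": [0.183,-0.052,0],"twist": [0,0,0],"jaw": 0.2},
  {"xyz": [0.2,-0.0565,0],"twist": [0,0,0],"jaw": 0.2},
  {"xyz": [0.21,-0.0595,0.002],"twist": [0,0,0],"jaw": 0.2},
])

```text
clock: 24.0
tcp_pos: [0.4573, 0.2327, 0.0798]
orientation: [-0.001, 0.706, 0.708, -0.0]
wrist_force: [0.6, 0.3, -2.9]
finger_gap: 0.0248
```

Emit:
servo_tool([
  {"xyz": [0.0028,-0.0005,0.005],"twist": [0,0,0],"jaw": 0.2},
  {"xyz": [0.0028,-0.0005,0.013],"twist": [0,0,0],"jaw": 0.2},
  {"xyz": [0.0028,-0.0005,0.021],"twist": [0,0,0],"jaw": 0.2},
  {"xyz": [0.0028,-0.0005,0.025],"twist": [0,0,0],"jaw": 0.2},
  {"xyz": [0.0028,-0.0005,0.026],"twist": [0,0,0],"jaw": 0.2},
  {"xyz": [0.0028,-0.0005,0.026],"twist": [0,0,0],"jaw": 0.2},
])

```text
clock: 24.5
tcp_pos: [0.4583, 0.2322, 0.0535]
orientation: [-0.0, 0.708, 0.707, -0.001]
wrist_force: [-1.0, 0.7, -2.8]
finger_gap: 0.0246
```

```bash
python3 nest.py w9.png
```

```text
24.5 [0.4583 0.2322 0.0535] [-1.   0.7 -2.8]
36 7111 [458.3 233.1] [78.2 77.4] 15.0
64 1280 [535.6 264.2] [109.5  29.3] 72.6
76 389 [580.8   1. ] [15.2 46.7] 38.4
```

View pics/w9.png

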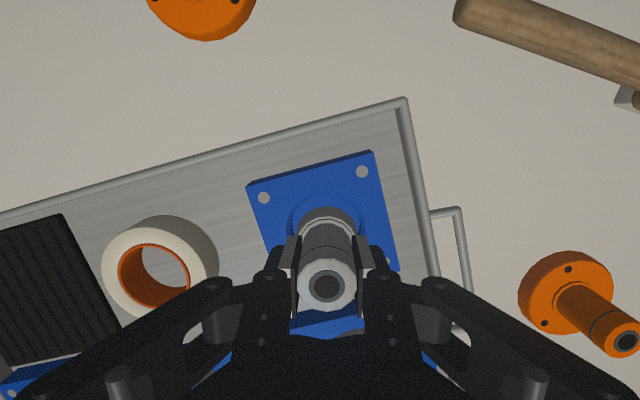

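The 36 chuck is over nest_36 at (325,220), centred within 1 mm. Lowering.

Emit:
servo_tool([
  {"xyz": [0.0005,0,0.004],"twist": [0,0,0],"jaw": 0.2},
  {"xyz": [0.0005,0,0.009],"twist": [0,0,0],"jaw": 0.2},
  {"xyz": [0.0005,0,0.014],"twist": [0,0,0],"jaw": 0.2},
  {"xyz": [0.0005,0,0.018],"twist": [0,0,0],"jaw": 0.2},
  {"xyz": [0.0005,0,0.02],"twist": [0,0,0],"jaw": 0.2},
  {"xyz": [0.0005,0,0.021],"twist": [0,0,0],"jaw": 0.2},
  {"xyz": [0.0005,0,0.021],"twist": [0,0,0],"jaw": 0.2},
])

```text
clock: 25.13
tcp_pos: [0.4583, 0.2336, 0.0333]
orientation: [-0.0, 0.707, 0.707, -0.0]
wrist_force: [-1.3, -0.1, -3.1]
finger_gap: 0.0247
```

Emit:
servo_tool([
  {"xyz": [0,0,0.001],"twist": [0,0,0],"jaw": 0.2},
  {"xyz": [0,0,0.0015],"twist": [0,0,0],"jaw": 0.2},
  {"xyz": [0,0,0.0015],"twist": [0,0,0],"jaw": 0.2},
])

```text
clock: 25.38
tcp_pos: [0.4586, 0.2337, 0.0332]
orientation: [0.0, 0.707, 0.707, 0.0]
wrist_force: [-4.5, -1.9, 10.2]
finger_gap: 0.0244
```

On the floor. Release, rise high and back off for the final look at all four.

Emit:
servo_tool([
  {"xyz": [0,0,-0.001],"twist": [0,0,0],"jaw": 0.35},
  {"xyz": [0,0,-0.001],"twist": [0,0,0],"jaw": 0.5},
  {"xyz": [0,0,-0.001],"twist": [0,0,0],"jaw": 0.6},
  {"xyz": [0,0,-0.001],"twist": [0,0,0],"jaw": 0.7},
  {"xyz": [0,0,-0.01],"twist": [0,0,0],"jaw": 0.7},
  {"xyz": [0,0,-0.03],"twist": [0,0,0],"jaw": 0.7},
  {"xyz": [0,0,-0.06],"twist": [0,0,0],"jaw": 0.7},
  {"xyz": [0,0,-0.09],"twist": [0,0,0],"jaw": 0.7},
  {"xyz": [-0.01,0,-0.12],"twist": [0,0,0],"jaw": 0.7},
  {"xyz": [-0.03,0.005,-0.15],"twist": [0,0,0],"jaw": 0.7},
  {"xyz": [-0.055,0.01,-0.18],"twist": [0,0,0],"jaw": 0.7},
  {"xyz": [-0.075,0.015,-0.2],"twist": [0,0,0],"jaw": 0.7},
])

```text
clock: 26.38
tcp_pos: [0.4743, 0.1579, 0.2356]
orientation: [0.001, 0.707, 0.707, 0.001]
wrist_force: [0.4, -0.4, -0.3]
finger_gap: 0.06
```

Emit:
servo_tool([
  {"xyz": [-0.02,0.005,-0.015],"twist": [0,0,0],"jaw": 0.7},
  {"xyz": [-0.03,0.005,-0.02],"twist": [0,0,0],"jaw": 0.7},
  {"xyz": [-0.03,0.005,-0.02],"twist": [0,0,0],"jaw": 0.7},
  {"xyz": [-0.03,0.005,-0.02],"twist": [0,0,0],"jaw": 0.7},
])

```text
clock: 26.72
tcp_pos: [0.4782, 0.1286, 0.2514]
orientation: [-0.0, 0.708, 0.707, 0.0]
wrist_force: [-0.1, 0.4, -0.1]
finger_gap: 0.0598
```

```bash
python3 nest.py w10.png; for p in ".4585 .2331" ".5955 .1543" ".5666 .2621" ".6245 .0466"; do python3 look.py $p .065|tail -1; done
```

```text
26.7167 [0.4782 0.1286 0.2514] [-0.1  0.4 -0.1]
36 2723 [458.5 233.1] [78.1 77.7] 15.1
64 2116 [566.2 262.2] [99.7 97.8] 15.2
47 2479 [594.8 154.1] [89.1 86.9] 14.9
76 1798 [624.   46.6] [109.7 108.9] 15.2
429 top centre 457.7303466796875 235.01979064941406 r 12.747323036193848 z 0.06578661525139227
344 top centre 594.72265625 156.90296936035156 r 13.112357139587402 z 0.0655773793034801
369 top centre 566.0215454101562 263.6830749511719 r 13.619473457336426 z 0.06585725449647739
137 top centre 625.6683349609375 50.908164978027344 r 12.615772247314453 z 0.06547022278850126
```

View pics/w10.png

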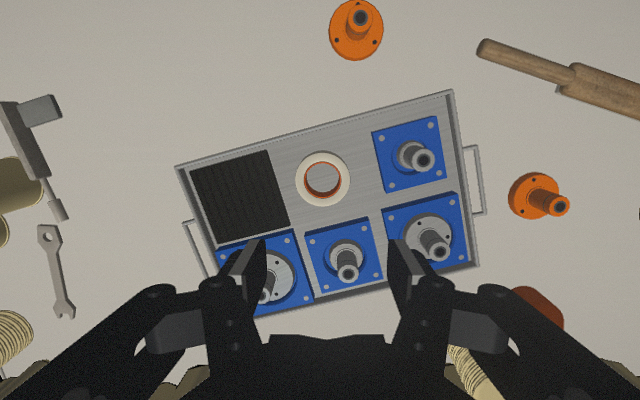

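The view shows 36 (415,155), 47 (347,262), 64 (432,237) and 76 (272,280, half behind a finger), each in its own nest, with the pad empty. All tops are at 0.0655–0.0659 m, the height of a chuck on a bore floor (0.065 m). Handing in.

```bash
python3 -c "
from workcell import env
print(env.hand_in())"
```

```text
the job is handed in; nothing more can be done
None
```

All four chucks are in their own nests, and I handed the job in at about 27 s of the 102 s. The hand-in gives no verdict. I parked the 36 chuck on the pad, then moved 76, 47 and 64 to their nests, and put 36 in nest_36 last. The look-alikes were not touched.

**Height:** in the last look all four chuck tops were at 0.0655–0.0659 m. That fits chucks fully down on the bore floors (0.065 m expected), and each one was released and upright.

**Position:** measured offsets from the bore axes were about 2 mm (36), 3 mm (47) and 1.5 mm (64), against the 8 mm limit. The 76 chuck read about 4.5 mm, slightly more than the 4 mm of play allows; a finger half hid it in that picture, so I don't trust that number. Its top height and the contact when it was lowered both show it is in its bore.

**Robot:** the gripper was well clear and touching nothing at hand-in.

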